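# Find the hidden release groove and spring the flush drawer

## Task

The flat metal sample case has a flush drawer without a handle; its release is a tongue down in a groove somewhere along the low ledge behind the case. With the fingers closed, set the fingertip down on the plain left-hand end of that ledge and feel along from there to find the groove, then press the tongue inside the groove fully down, so that the drawer comes out at the front, and take the hand away. Do not pull or touch the drawer itself, pick nothing up, and leave the things standing around and on the case where they are.

Things in the scene. Friction and masses are not known exactly. Their poses are not given: they have to be found in the camera images.
- case: fixed aluminium sample case, 125 mm deep (x), 320 mm wide (y), 70 mm high, not counting the ledge. Origin at the centre of its underside; -x is its drawer front (roughly towards the robot), +y its left as the robot sees it. The ledge runs along its rear face from x = 62.5 to 102.5 mm, all 320 mm wide, flat top 44 mm above the worktop; a wall up to the case top bounds it in front, it is open behind
- ledge_left (a point): left (+y) end of the ledge, mid-depth, on its top surface. The 35 mm next to either end are always plain. The one groove is elsewhere along the ledge, at a place that differs from run to run: 44 mm long along the ledge, open across its full 40 mm depth, with upright side walls
- ledge_right (a point): right (-y) end of the ledge, mid-depth, on its top surface. The release tongue lies in the groove: a flat plate 42x38 mm of the same metal, filling the groove's length, its top 6 mm below the ledge top
- release (a joint): downward travel of the tongue in m: 0 up (its top 6 mm below the ledge top), 0.008 fully down at a hard stop (14 mm below the ledge top). It needs 4 to 6 N, has no return spring and stays where it is left
- drawer (a joint): how far the drawer has come out towards the case's -x, in m: 0 shut, 0.032 out; driven by the tongue through a lever, four times its travel, and stays there
- drawer_face (a point): middle of the outer face of the drawer's flush front panel, 310x56 mm, with a label holder; moves with the drawer. Not to be touched
- petri: closed petri dish, 71 mm across, 15 mm high, lying on top of the case; origin under its centre
- vial_small: small white screw-cap vial, 23 mm across, 52 mm high, standing left of the case; origin under its centre
- vial_small_b: second small screw-cap vial of the same size, standing farther left; origin under its centre
- mouse: computer mouse, 60x107x37 mm, right of the case; origin under its centre
- cuvette_box: row of clear cuvettes in a dark holder, 22x130x44 mm, lying behind the ledge; origin under its centre
- timer: square bench timer, 66x66x21 mm, lying behind the ledge; origin under its centre

How it is judged (in metres and radians):
On the way, in this order (a step that is already met when the one before it is completed fails the run):
1. a fingertip rests on the plain left-hand end of the ledge, the drawer still shut (contact force between the fingers and case above 0.3 N and x of the grasp point in the frame of case between 0.055 and 0.125 m and y of the grasp point in the frame of case above 0.105 m and z of the grasp point in the frame of case above 0.03 m and value of joint release below 0.002 m), for 0.1 s.
2. the fingertip presses the tongue down inside the groove (value of joint release above 0.0065 m and x of the grasp point in the frame of case above 0.055 m), for 0.1 s.
At the end, for the whole second after the job is handed in: the tongue is at least 6.5 of its 8 mm down, the drawer at least 26 of its 32 mm out and at rest, and every loose thing within 15 mm of where it stood (value of joint release above 0.0065 m and value of joint drawer above 0.026 m and velocity of joint drawer below 0.005 m/s and distance of each of petri, vial_small, vial_small_b, mouse, cuvette_box, timer from where it was at the start of the episode below 0.015 m); the robot touches nothing.
It fails at once if the robot pulls or touches the drawer itself (over 1 N) (contact force between any of the fingers, the arm and drawer above 1 N).
It fails at once if a bystander is lifted, carried or pushed away (over 20 mm) (distance of any of petri, vial_small, vial_small_b, mouse, cuvette_box, timer from where it was at the start of the episode above 0.02 m).
It fails at once if a vial is knocked over (angle between any of vial_small, vial_small_b's own z axis and vertical above 0.5 rad).
It also fails if it takes over 69 s, if anything falls off the work surface, if the arm or the gripper's body presses on something with over 40 N, if the wrist force passes 120 N, or if a joint passes its speed limit or range.

## Robot

A 6-joint arm with a two-finger parallel gripper is mounted at the origin on a cart in front of the work surface, level with it; the furniture and walls round the work are solid. World frame = base frame: x ahead of the robot, y to its left, z up, the work surface at z = 0. Lengths are in m, angles in degrees, forces in N, time in s.
With the tool pointing down it reaches from about 0.4 to 0.825 m from the base axis. Payload 7 kg.
Tool frame: the origin (TCP) lies on the centre line of the jaws, within the pads' length; the fingertips stand 22 mm ahead of it and the grasp point (between the pads) lies 3 mm ahead of it; z points along the fingers, y is the line along which they close (so a half turn about z gives the same grasp; the last joint's range is limited). The gripper opens to 88 mm and grips with 3 to 60 N. Pads are 19 mm wide; open, the fingers measure 130 mm over their backs; the gripper's body (78 mm by 193 mm) begins 47 mm behind the grasp point.
Start: joints at [87.095, 20.546, 0.682, 0, -70.136, -16.507], TCP at [0.224, 0.637, 0.249] pointing down, gripper open.
Joint ranges: [-176.03, 176.03], [-82.01, 121.73], [-58.28, 71.71], [-173.87, 95.51], [-174.79, -0.11], [-173.66, 173.66]. Speed limits (degrees/s): [136.94, 136.94, 172.46, 180, 180, 180].

## Interface

Orientations are given as [roll, pitch, yaw] about the fixed x, y, z axes, in that order (R = Rz(yaw) Ry(pitch) Rx(roll)).
In Python, from plant import get_state, cams, r gives the robot as it stands.
- The arm moves only by the tool apply_moves, never from a script. Its argument "targets" is a list of rows, each an object with "dp": the shift along the world's x, y, z in m, a list of three; "yaw": the turn about the world's z in degrees. In form: [{"dp": [x, y, z], "yaw": yaw}, ...]. A call has 1 to 20 rows; each row is the pose to reach, as a shift and turn from the pose commanded when the call began; what a row does not reach only later rows make up. A row lasts 1/12 s, in which the tool goes at most 41.7 mm and 7.16 degrees, less where a joint would pass 70% of its speed; a pose out of reach is approached as far as the arm can. A call with a gripper value outside its range is refused whole. "grip" is the gripper command: -1 is fully open, 1 is shut, values between are in proportion, set as the call begins (left out, the last holds). The fingers move at their own pace and stop on an object; "squeeze" is the grip in N (left out, the last holds). Time passes only in rows, so rows that repeat a pose let the fingers close. It gives the time, the measured TCP pose, the force, the opening and the grip force at its end, in the units of the state.
- get_state(): the state, without advancing time (a new reading comes with each control period).
- cams.capture(name): name is "scene" or "top" or "wrist"; returns a dict with "image" (384x512x3 uint8, red, green, blue), "range_z" (384x512 float32, m along the optical axis (not along the pixel's ray), 0 where there is no reading), "fx", "fy", "cx", "cy" (pixels), "R" (3x3) and "t" (3): a world point X has camera coordinates R X + t; the wrist camera has in their place "T_tool_cam" (4x4, takes a point from camera to tool coordinates, whose origin is the TCP and whose axes are the flange's). Camera axes: x right, y down, z forward; pixel columns grow to the right and rows downward; lengths in m; the calibration is good to about 2 mm. A picture is of the moment at which its call begins: read the wrist's pose just before it.
- r.close_job(): hands the job in; it is judged then, once.
The state is a dict: "time_s": time; "joints": joint angles; "qd": joint speeds; "joint_torque": joint torques, N m; "tcp_pos": TCP position; "eef_rot": TCP orientation; "contact_force": force on the tool from outside, world axes, zero at the start; "moment": the same for the moment, N m; "gripper_width": finger opening in m; "gripper_force": force on a finger pad.
Only numpy, scipy, OpenCV 4.12 (cv2) and the standard library are available. Lean on these libraries where they do the work, as an engineer would, in place of code of your own. Each camera call takes 0.05 s, during which the arm holds its last target. There are 200 camera calls.

## Working session

There is one attempt and no reset: what is moved stays moved. The work goes in short steps, Python scripts to look and compute and a tool call to move; the robot and the scene stay as the last step left them, time stands still between calls to the robot, and variables do not carry over. Pictures are saved under pics/ and viewed, at most 10 in all, crops included, and the job is handed in when it is done.

Besides the shell and the picture viewer there is one more tool, called after "Emit:" as name(argument=value, ...) on one line, values as JSON. apply_moves: Moves the arm, as the interface text tells. Its arguments: {"type":"object","properties":{"targets":{"type":"array","items":{"type":"object","properties":{"dp":{"type":"array","items":{"type":"number"}},"yaw":{"type":"number"}}}},"grip":{"type":"number"},"squeeze":{"type":"number"}},"required":["targets"]}

```bash
mkdir -p pics
python3 - <<'E'
from plant import get_state, cams, r
import cv2,pickle,numpy as np
print(get_state())
d={}
for n in("scene","top"):
    c=cams.capture(n); d[n]=c
    cv2.imwrite(f"pics/{n}0.png",c["image"][...,::-1]); print(n,c["R"],c["t"],c["fx"],c["cx"],c["cy"])
pickle.dump(d,open("d0.pkl","wb"))
E
```

```text
{'time_s': 0.0, 'joints': array([ 8.70954146e+01,  2.05903285e+01,  6.35012739e-01, -2.01676360e-02,
       -7.01360368e+01, -1.65070378e+01]), 'qd': array([-0.00774588,  0.0151652 , -0.08025858, -0.05619641, -0.07781486,
        0.01036727]), 'joint_torque': array([-1.14636114e-03, -5.82713807e+01,  2.93058622e+01,  6.99699238e+00,
        6.87793960e-03, -1.59854899e-04]), 'tcp_pos': array([0.2242084 , 0.63620324, 0.24764441]), 'eef_rot': array([ 1.79907025e+02, -7.78112953e-03, -1.94184847e+01]), 'contact_force': array([ 0.19505132, -0.21340605, -0.43755344]), 'moment': array([0.0002586 , 0.02247193, 0.03103389]), 'gripper_force': 0.0, 'gripper_width': 0.08728575720891121}
scene [[-7.90299484e-01 -6.12720626e-01 -3.99736563e-04]
 [-3.43932060e-01  4.44150277e-01 -8.27309657e-01]
 [ 5.07087234e-01 -6.53684913e-01 -5.61746002e-01]] [0.46794308 0.2319146  0.67236584] 370.7702486493902 253.31265546476058 190.61134522116592
top [[-0.00772893 -0.99992316 -0.00969215]
 [-0.99717798  0.00843079 -0.07459893]
 [ 0.07467491  0.00908823 -0.99716652]] [0.0768459  0.59021907 1.09476255] 437.22116316945284 252.9965913768511 187.33844941589177
```

View pics/top0.png

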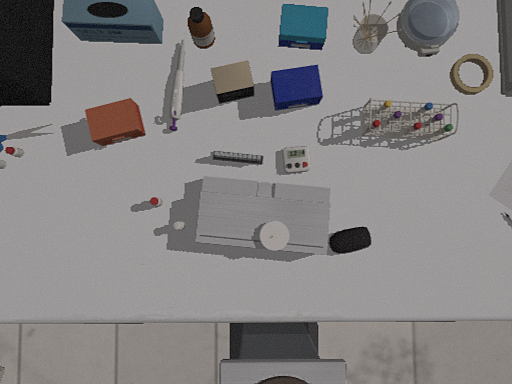

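View pics/scene0.png

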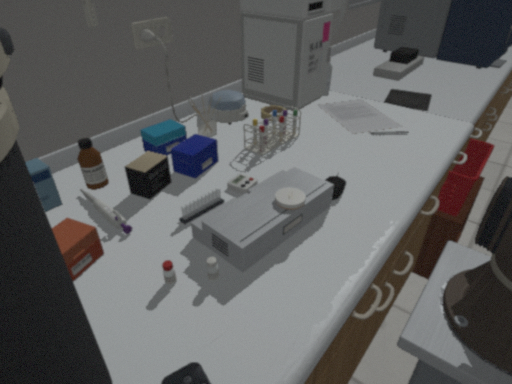

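The top view shows the case at about (196–330, 178–255), with the ledge along its upper edge and what looks like a groove near (266,189). The vials are at (155,202) and (179,226), the cuvettes at (238,157) and the timer at (296,158). Next I'll measure from the range image.

```bash
cat > h.py <<'E'
import numpy as np
def pts(c):
    v,u=np.mgrid[0:384,0:512]; z=c["range_z"]
    P=np.stack([(u-c["cx"])/c["fx"]*z,(v-c["cy"])/c["fy"]*z,z],-1)
    P=(P-c["t"])@c["R"]; P[z==0]=np.nan
    return P
E
python3 - <<'E'
import pickle,cv2,numpy as np
from h import pts
c=pickle.load(open("d0.pkl","rb"))["top"]; P=pts(c)
np.set_printoptions(precision=1,suppress=True,linewidth=250)
sub=P[170:262,185:340]
z=sub[...,2]
top=((z>.06)&(z<.078)).astype(np.uint8); led=((z>.037)&(z<.052)).astype(np.uint8)
for nm,m in(("top",top),("ledge",led)):
    m=cv2.morphologyEx(m,cv2.MORPH_OPEN,np.ones((3,3)))
    q=sub[m>0]; rc=cv2.minAreaRect((q[:,:2]*1000).astype(np.float32)); print(nm,len(q),rc,np.median(q[:,2])); print(cv2.boxPoints(rc))
for v in(182,186,190,194): print(v,P[v,196:336:4,2]*1000); 
print(P[188,264]*1000)
for n,(u,v) in dict(cuv=(238,157),timer=(296,158),vb=(155,202),v=(179,226)).items(): print(n,P[v,u])
im=c["image"][140:270,180:345,::-1]; cv2.imwrite("pics/crop.png",cv2.resize(cv2.convertScaleAbs(im,alpha=1.3),None,fx=4.6,fy=4.6,interpolation=3))
E
```

```text
top 6051 ((501.5277404785156, 49.980224609375), (320.4696350097656, 125.05265045166016), 84.0665283203125) 0.06986763653191043
[[ 422.8 -102.9]
 [ 547.2 -115.9]
 [ 580.3  202.9]
 [ 455.9  215.8]]
ledge 1709 ((584.3084716796875, 41.07460021972656), (319.69219970703125, 38.82762145996094), 84.13285064697266) 0.04378574842891296
[[ 548.7 -115.9]
 [ 587.3 -119.9]
 [ 620.   198.1]
 [ 581.3  202.1]]
182 [ 4.6  4.9 42.2 42.8 41.3 45.5 42.2 48.  46.  44.4 45.5 48.3 42.2 43.5 42.5 43.1 36.9  0.2  0.3 -4.5 -0.3 -5.  -1.6  1.3  1.9  0.5  0.9 -1.6 -0.8  1.3 -1.1 -1.9  1.9  0.  -2.5]
186 [-2.3 -2.1 45.3 38.8 42.1 43.6 43.2 41.  44.6 44.8 42.3 45.4 44.5 41.3 41.  40.1 38.6 35.4 39.6 37.1 44.  42.2 40.9 43.9 47.9 43.2 44.1 43.3 42.3 42.2 -2.8  1.6 -1.3 -2.7  1.4]
190 [-2.3  3.4 46.7 43.8 44.8 41.6 41.4 41.9 44.1 41.7 46.  41.2 45.2 45.9 42.6 42.1 36.2 35.6 37.4 38.6 43.5 43.9 43.5 43.8 43.8 42.3 42.2 42.2 43.4 43.7 43.6 44.2 44.7 45.4  2.1]
194 [-0.5 68.7 69.1 70.  70.3 70.2 67.9 71.5 67.1 69.  44.8 41.1 43.2 48.1 44.3 24.3 38.3 35.4 36.4 36.  42.8 42.3 45.  47.4 48.  42.7 42.5 46.6 42.8 42.3 41.5 41.3 39.6 44.2  2. ]
[587.8  44.2  37.7]
cuv [0.7 0.1 0. ]
timer [ 0.7 -0.   0. ]
vb [0.6 0.3 0. ]
v [0.5 0.3 0.1]
```

View pics/crop.png

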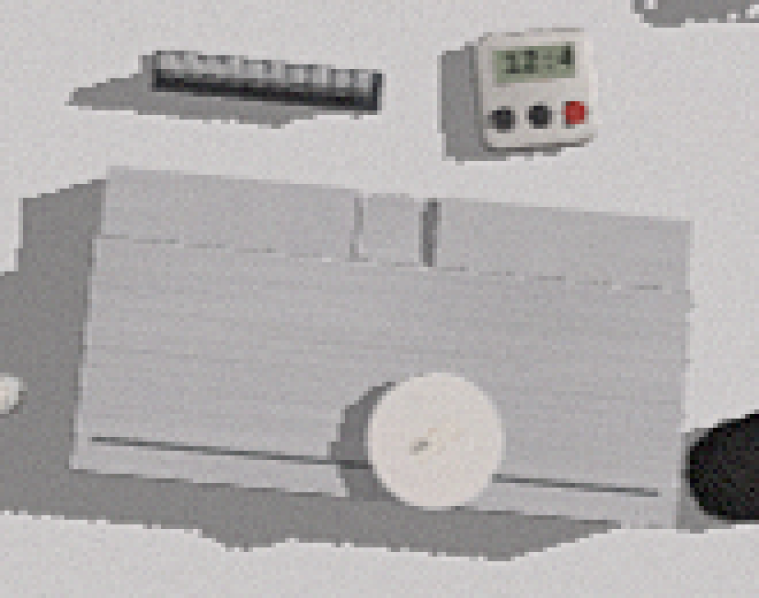

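The case's centre is at about (0.5015, 0.050) with yaw −5.9°. The groove shows near case y ≈ 0, at world (0.588, 0.040). With the closing line set across the ledge depth, the finger's 19 mm width runs along the groove. I'll go above the left end now.

Emit:
apply_moves(targets=[{"dp":[0.02,-0.024,0],"yaw":-4},{"dp":[0.045,-0.055,0],"yaw":-9},{"dp":[0.07,-0.086,0],"yaw":-14},{"dp":[0.095,-0.116,0],"yaw":-19},{"dp":[0.12,-0.147,0],"yaw":-24},{"dp":[0.145,-0.177,0],"yaw":-29},{"dp":[0.17,-0.208,0],"yaw":-34},{"dp":[0.195,-0.238,0],"yaw":-39},{"dp":[0.22,-0.269,0],"yaw":-44},{"dp":[0.245,-0.299,0],"yaw":-49},{"dp":[0.27,-0.33,0],"yaw":-54},{"dp":[0.295,-0.36,0],"yaw":-59},{"dp":[0.32,-0.391,0],"yaw":-64},{"dp":[0.345,-0.422,0],"yaw":-70},{"dp":[0.365,-0.446,0],"yaw":-74},{"dp":[0.378,-0.462,0],"yaw":-76.5},{"dp":[0.378,-0.462,0],"yaw":-76.5},{"dp":[0.378,-0.462,-0.03],"yaw":-76.5},{"dp":[0.378,-0.462,-0.06],"yaw":-76.5},{"dp":[0.378,-0.462,-0.06],"yaw":-76.5}], grip=1, squeeze=10)

```text
time_s: 1.77
tcp_pos: [0.5989, 0.1732, 0.1824]
eef_rot: [179.5, -0.2, -96.0]
contact_force: [-1.6, -0.7, -1.6]
gripper_width: 0.001
gripper_force: 0.0
```

Emit:
apply_moves(targets=[{"dp":[0,0,-0.025],"yaw":0},{"dp":[0,0,-0.05],"yaw":0},{"dp":[0,0,-0.075],"yaw":0},{"dp":[0,0,-0.09],"yaw":0},{"dp":[0,0,-0.09],"yaw":0},{"dp":[0,0,-0.09],"yaw":0},{"dp":[0,0,-0.09],"yaw":0},{"dp":[0,0,-0.09],"yaw":0},{"dp":[0,0,-0.09],"yaw":0}])

```text
time_s: 2.52
tcp_pos: [0.6031, 0.1751, 0.1003]
eef_rot: [-179.9, 0.1, -95.9]
contact_force: [-0.1, -0.1, -0.7]
gripper_width: 0.0006
gripper_force: 0.0
```

Run:
```python
from plant import get_state, cams, r
import cv2,numpy as np
s=get_state(); print(s["tcp_pos"],s["contact_force"])
a=[cams.capture(n)["image"] for n in("scene","wrist")]
x=cv2.resize(a[0][150:300,150:350],(533,400)); cv2.imwrite("pics/a1.png",np.hstack([x,cv2.resize(a[1],(533,400))])[:, :, ::-1][:, ::1] if 0 else cv2.resize(np.hstack([x,cv2.resize(a[1],(533,400))]),(800,300))[...,::-1])
```

```text
[0.60309222 0.17512926 0.10026414] [-0.10068152 -0.12041161 -0.67150459]
```

View pics/a1.png

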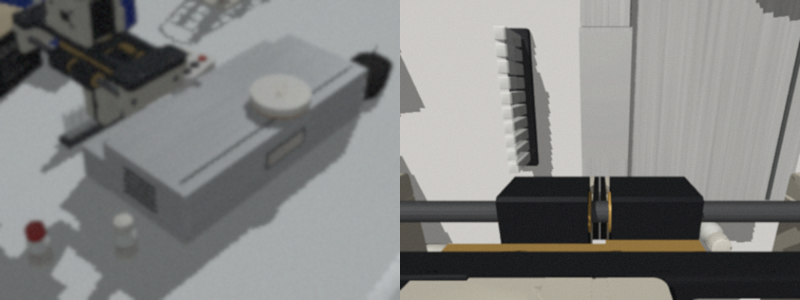

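The wrist picture shows the closed tip at about (600,200), over the ledge strip (580–632). The scene view shows the hand clear of the vials, so I'll go down.

Emit:
apply_moves(targets=[{"dp":[0,0,-0.01],"yaw":0},{"dp":[0,0,-0.02],"yaw":0},{"dp":[0,0,-0.027],"yaw":0},{"dp":[0,0,-0.03],"yaw":0},{"dp":[0,0,-0.032],"yaw":0},{"dp":[0,0,-0.033],"yaw":0},{"dp":[0,0,-0.033],"yaw":0},{"dp":[0,0,-0.033],"yaw":0},{"dp":[0,0,-0.033],"yaw":0}])

```text
time_s: 3.37
tcp_pos: [0.6014, 0.174, 0.0663]
eef_rot: [179.9, -0.1, -95.9]
contact_force: [-6.8, -0.3, 14.1]
gripper_width: 0.0003
gripper_force: 6.6
```

Emit:
apply_moves(targets=[{"dp":[0,0,0.0005],"yaw":0},{"dp":[0,0,0.0005],"yaw":0},{"dp":[0,0,0.0005],"yaw":0},{"dp":[0,0,0.0005],"yaw":0}])

```text
time_s: 3.7
tcp_pos: [0.6018, 0.1742, 0.0663]
eef_rot: [179.9, -0.1, -95.9]
contact_force: [-5.3, -1.1, 9.0]
gripper_width: 0.0003
gripper_force: 4.2
```

Resting on the ledge. I'll ease to a light touch and slide along it.

Emit:
apply_moves(targets=[{"dp":[0,0,0.0006],"yaw":0},{"dp":[0,0,0.0006],"yaw":0},{"dp":[-0.0008,-0.008,0.0006],"yaw":0},{"dp":[-0.0016,-0.016,0.0006],"yaw":0},{"dp":[-0.0025,-0.024,0.0006],"yaw":0},{"dp":[-0.0033,-0.032,0.0006],"yaw":0},{"dp":[-0.0042,-0.04,0.0006],"yaw":0},{"dp":[-0.005,-0.048,0.0006],"yaw":0},{"dp":[-0.0058,-0.056,0.0006],"yaw":0},{"dp":[-0.0067,-0.064,0.0006],"yaw":0},{"dp":[-0.0075,-0.072,0.0006],"yaw":0},{"dp":[-0.0083,-0.08,0.0006],"yaw":0},{"dp":[-0.0083,-0.08,0.0006],"yaw":0}])

```text
time_s: 4.78
tcp_pos: [0.5937, 0.0931, 0.0666]
eef_rot: [180.0, -0.0, -96.0]
contact_force: [-0.4, -0.3, 0.1]
gripper_width: -0.0001
gripper_force: 0.0
```

Emit:
apply_moves(targets=[{"dp":[0,0,-0.0004],"yaw":0},{"dp":[0,0,-0.0004],"yaw":0},{"dp":[-0.001,-0.01,-0.0004],"yaw":0},{"dp":[-0.001,-0.01,-0.0004],"yaw":0}])

```text
time_s: 5.12
tcp_pos: [0.5931, 0.0841, 0.0663]
eef_rot: [-180.0, 0.0, -95.9]
contact_force: [0.7, -0.9, 1.4]
gripper_width: 0.0002
gripper_force: 0.7
```

Emit:
apply_moves(targets=[{"dp":[-0.0005,-0.005,0],"yaw":0},{"dp":[-0.001,-0.01,0],"yaw":0},{"dp":[-0.001,-0.01,0],"yaw":0}])

```text
time_s: 5.37
tcp_pos: [0.592, 0.0739, 0.0664]
eef_rot: [-180.0, -0.0, -95.9]
contact_force: [-0.3, -1.7, 1.2]
gripper_width: 0.0006
gripper_force: 0.8
```

Emit:
apply_moves(targets=[{"dp":[-0.0005,-0.005,0],"yaw":0},{"dp":[-0.001,-0.01,0],"yaw":0},{"dp":[-0.001,-0.01,0],"yaw":0}])

```text
time_s: 5.62
tcp_pos: [0.591, 0.0638, 0.0664]
eef_rot: [-180.0, -0.0, -95.9]
contact_force: [0.4, -1.0, 1.9]
gripper_width: 0.0009
gripper_force: 1.0
```

Emit:
apply_moves(targets=[{"dp":[-0.0005,-0.005,0],"yaw":0},{"dp":[-0.001,-0.01,0],"yaw":0},{"dp":[-0.001,-0.01,0],"yaw":0}])

```text
time_s: 5.87
tcp_pos: [0.5899, 0.0538, 0.0663]
eef_rot: [180.0, -0.0, -95.9]
contact_force: [-0.2, -2.0, 1.6]
gripper_width: 0.0004
gripper_force: 0.8
```

Emit:
apply_moves(targets=[{"dp":[-0.0003,-0.003,0],"yaw":0},{"dp":[-0.0003,-0.003,0],"yaw":0},{"dp":[-0.0003,-0.003,0],"yaw":0}])

```text
time_s: 6.12
tcp_pos: [0.5894, 0.0512, 0.066]
eef_rot: [180.0, -0.0, -95.9]
contact_force: [0.5, -1.4, -1.2]
gripper_width: 0.0003
gripper_force: 0.6
```

Emit:
apply_moves(targets=[{"dp":[-0.0003,-0.003,0],"yaw":0},{"dp":[-0.0003,-0.003,0],"yaw":0},{"dp":[-0.0003,-0.003,0],"yaw":0}])

```text
time_s: 6.37
tcp_pos: [0.5892, 0.0485, 0.0661]
eef_rot: [180.0, -0.0, -95.9]
contact_force: [-0.4, -0.1, -0.5]
gripper_width: 0.0005
gripper_force: 0.0
```

Emit:
apply_moves(targets=[{"dp":[-0.0003,-0.003,0],"yaw":0},{"dp":[-0.0003,-0.003,0],"yaw":0},{"dp":[-0.0003,-0.003,0],"yaw":0}])

```text
time_s: 6.62
tcp_pos: [0.5891, 0.0455, 0.0662]
eef_rot: [180.0, -0.0, -95.9]
contact_force: [0.4, 0.7, -0.4]
gripper_width: 0.0003
gripper_force: 0.0
```

Contact was lost at y ≈ 0.052, which puts the groove centre at about 0.040 and agrees with the picture. I'll centre on it and press.

Emit:
apply_moves(targets=[{"dp":[-0.0005,-0.005,0],"yaw":0},{"dp":[-0.0005,-0.005,0],"yaw":0},{"dp":[-0.0005,-0.005,-0.002],"yaw":0},{"dp":[-0.0005,-0.005,-0.004],"yaw":0},{"dp":[-0.0005,-0.005,-0.005],"yaw":0},{"dp":[-0.0005,-0.005,-0.006],"yaw":0},{"dp":[-0.0005,-0.005,-0.007],"yaw":0},{"dp":[-0.0005,-0.005,-0.008],"yaw":0},{"dp":[-0.0005,-0.005,-0.008],"yaw":0}])

```text
time_s: 7.37
tcp_pos: [0.5886, 0.0406, 0.0581]
eef_rot: [180.0, -0.0, -95.9]
contact_force: [-0.9, -0.0, 1.4]
gripper_width: 0.0006
gripper_force: 0.6
```

Emit:
apply_moves(targets=[{"dp":[0,0,-0.001],"yaw":0},{"dp":[0,0,-0.002],"yaw":0},{"dp":[0,0,-0.003],"yaw":0},{"dp":[0,0,-0.004],"yaw":0},{"dp":[0,0,-0.005],"yaw":0},{"dp":[0,0,-0.0055],"yaw":0},{"dp":[0,0,-0.006],"yaw":0},{"dp":[0,0,-0.006],"yaw":0},{"dp":[0,0,-0.006],"yaw":0}])

```text
time_s: 8.12
tcp_pos: [0.5886, 0.0406, 0.0523]
eef_rot: [180.0, -0.0, -95.9]
contact_force: [-2.4, -0.1, 4.4]
gripper_width: 0.0002
gripper_force: 2.4
```

Next, press to the hard stop, hold there, then lift.

Emit:
apply_moves(targets=[{"dp":[0,0,-0.0005],"yaw":0},{"dp":[0,0,-0.001],"yaw":0},{"dp":[0,0,-0.0015],"yaw":0},{"dp":[0,0,-0.0015],"yaw":0},{"dp":[0,0,-0.0015],"yaw":0}])

```text
time_s: 8.53
tcp_pos: [0.5887, 0.0406, 0.0522]
eef_rot: [-180.0, -0.0, -95.9]
contact_force: [-7.3, 0.5, 17.7]
gripper_width: 0.0001
gripper_force: 8.7
```

The hard stop is reached: the force rises to 17.7 N with no further travel. I'll lift straight up.

Emit:
apply_moves(targets=[{"dp":[0,0,0.003],"yaw":0},{"dp":[0,0,0.008],"yaw":0},{"dp":[0,0,0.018],"yaw":0},{"dp":[0,0,0.035],"yaw":0},{"dp":[0,0,0.06],"yaw":0},{"dp":[0,0,0.09],"yaw":0},{"dp":[0,0,0.12],"yaw":0},{"dp":[0,0,0.15],"yaw":0},{"dp":[0,0.03,0.17],"yaw":0},{"dp":[0,0.06,0.19],"yaw":0},{"dp":[0,0.09,0.2],"yaw":0},{"dp":[0,0.12,0.2],"yaw":0},{"dp":[0,0.15,0.2],"yaw":0},{"dp":[0,0.18,0.2],"yaw":0},{"dp":[0,0.2,0.2],"yaw":0},{"dp":[0,0.2,0.2],"yaw":0},{"dp":[0,0.2,0.2],"yaw":0},{"dp":[0,0.2,0.2],"yaw":0}])

```text
time_s: 10.03
tcp_pos: [0.5885, 0.2403, 0.2509]
eef_rot: [180.0, -0.0, -95.9]
contact_force: [-0.4, -0.7, 0.5]
gripper_width: 0.0001
gripper_force: 0.0
```

Run:
```python
from plant import get_state, cams, r
import cv2,numpy as np
a=[cams.capture("top")["image"][130:280,140:380],cams.capture("scene")["image"][130:280,130:370]]
cv2.imwrite("pics/b1.png",cv2.resize(np.vstack(a),(800,600)[:1]+(600,) and (480,600))[...,::-1])
```

```text
(no output)
```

View pics/b1.png

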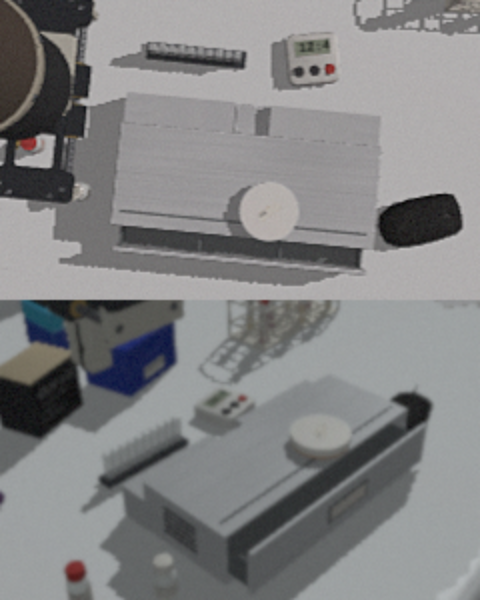

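The drawer is out along the front (240,255 in the upper picture). The petri dish, timer, cuvettes, mouse and vials are where they were, and the hand is clear.

```bash
python3 -c "
from plant import r
print(r.close_job())"
```

```text
the job is handed in; nothing more can be done
None
```

I found the groove by feeling along the ledge from its left end and pressed the tongue to its hard stop; the last picture shows the drawer out at the front, the bystanders in place and the hand clear, and I have handed the job in (no verdict was returned).

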